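Load the kit carton and dock it on the roller infeed

TASK

While the stop gate still bars the rollers, take the spent white cold pack out of the cardboard carton and lay it in the shallow grey return tray, and lay every small white-and-blue kit box that stands on the bench in the carton, side by side on its floor with none on top of another. Then pull the gate's black grip back towards the robot to its end stop, roll the carton along the rollers (do not lift it) until it is fully home against the end wall of the dock, and finish with the black-padded hold-down arm pressed until it snaps and stays down and the gate slid fully shut again behind the carton. Leave the other things on the bench where they are.

Things in the scene. Friction and masses are not known exactly. Their poses are not given: they have to be found in the camera images.
- station: fixed low roller infeed with dock. Origin on the bench; y along the rollers to the dock, x across, away from the robot. Roller tops z = 37 mm, y = -265 to 225 mm; rails inside x = +-73.5 mm, 18 mm thick, top z = 50 mm (75 in the dock, y > 35 mm). Start stop y = -282 mm, 50 mm high; end wall face y = 244 mm, 80 mm high, with the hold-down arm's hinge post (145 mm high) behind it
- dock (a point): where the carton's origin is when it is fully home (station x = 0, y = 139, z = 37 mm); axes as the station's
- carton: open-topped cardboard carton on the rollers, outside 140 (x) x 210 (y) x 60 (z) mm, walls and floor 5 mm, about 0.3 kg empty; origin at the centre of its underside; it can only roll along the station's y between the rails
- gate (a joint): stop gate slide: 0 = shut (a 12 mm thick steel tongue at station y = 20 mm, z = 56 to 84 mm, reaches 28 mm in past the rail and bars the carton), 0.040 m = open, at its end stop (drawn back along station -x, to the robot). Friction about 2 N, stays where left. Starts 0 to 6 mm from shut
- gate_grip (a point): centre of the top of the gate's upright black grip blade, which is 16 mm (station x) by 40 mm (station y); it stands at z = 63 to 155 mm at station y = 20 mm and moves with the gate
- holddown (a joint): hold-down arm hinge: 0 = raised (0.65 rad above level), 0.65 rad = level and down. A spring lifts it (about 8 N at the pad) until 0.40 rad; beyond that it snaps down and stays at 0.65. The hinge axis runs along station x at y = 305, z = 123 mm; the arm points along station -y, over the dock, with a rubber foot down to z = 100 mm above the carton's rim
- holddown_pad (a point): centre of the top face of the black press pad (56 mm across, 46 mm along) near the free end of the hold-down arm, 112 mm from the hinge; moves with the arm
- box1: small white test-kit box with a blue band, 64 (x) x 40 (y) x 44 (z) mm, 90 g; origin at its CENTRE. There are 2 to 4 such boxes (absent ones read None)
- box2: small white test-kit box with a blue band, 64 (x) x 40 (y) x 44 (z) mm, 90 g; origin at its CENTRE. There are 2 to 4 such boxes (absent ones read None)
- box3: small white test-kit box with a blue band, 64 (x) x 40 (y) x 44 (z) mm, 90 g; origin at its CENTRE. There are 2 to 4 such boxes (absent ones read None)
- box4: small white test-kit box with a blue band, 64 (x) x 40 (y) x 44 (z) mm, 90 g; origin at its CENTRE. There are 2 to 4 such boxes (absent ones read None)
- cold_pack: flat rigid cold pack, white plastic with a black filler cap, 50 (x) x 110 (y) x 28 (z) mm, 0.2 kg; origin at its CENTRE; starts lying in the carton
- return_tray: shallow open grey tray fixed to the bench, outside 168 (x) x 118 (y) x 25 (z) mm, walls and floor 4 mm; origin at the centre of its underside
- dish_stack: bystander: stack of four closed culture dishes, 90 mm across, 56 mm high; origin under its centre
- red_dishes: bystander: two red culture dishes, 90 mm across, 28 mm high; origin under the centre
- side_dishes: bystander: stack of three culture dishes, 90 mm across, 42 mm high; origin under its centre
- specimen_jar: bystander: amber jar, 60 mm across, 60 mm high; origin under its centre
Things that resemble listed ones, but are neither listed nor needed, are in the scene too. What is shaped like the box2 but red is not meant.

How it is judged:
On the way, in this order (a step that is already met when the one before it is completed fails the run):
1. the cold pack lies in the return tray and every kit box lies on the carton's floor, the gate not yet opened (x of box1 in the frame of carton between -0.065 and 0.065 m and y of box1 in the frame of carton between -0.1 and 0.1 m and z of box1 in the frame of carton between 0 and 0.048 m and linear speed of each of box1, box2, box3, box4, cold_pack below 0.03 m/s and x of box2 in the frame of carton between -0.065 and 0.065 m and y of box2 in the frame of carton between -0.1 and 0.1 m and z of box2 in the frame of carton between 0 and 0.048 m and x of box3 in the frame of carton between -0.065 and 0.065 m and y of box3 in the frame of carton between -0.1 and 0.1 m and z of box3 in the frame of carton between 0 and 0.048 m and x of box4 in the frame of carton between -0.065 and 0.065 m and y of box4 in the frame of carton between -0.1 and 0.1 m and z of box4 in the frame of carton between 0 and 0.048 m and x of cold_pack in the frame of return_tray between -0.078 and 0.078 m and y of cold_pack in the frame of return_tray between -0.053 and 0.053 m and z of cold_pack in the frame of return_tray below 0.032 m and value of joint gate below 0.015 m), for 0.2 s.
2. the gate is drawn back to its end stop (value of joint gate above 0.036 m), for 0.1 s.
3. the carton is rolled fully home in the dock (y of carton in the frame of dock above -0.006 m and horizontal distance between carton and dock below 0.01 m and angle between carton's own z axis and vertical below 0.06 rad and linear speed of carton below 0.02 m/s), for 0.2 s.
At the end, for the whole second after the job is handed in: At rest: the cold pack lies in the return tray; every kit box present lies in the carton, its centre under 48 mm above the carton's underside; the carton is level, within 6 mm of the dock's end wall; the hold-down arm stays down (over 0.58 rad); the gate is shut to 4 mm (all of step 3 and x of box1 in the frame of carton between -0.065 and 0.065 m and y of box1 in the frame of carton between -0.1 and 0.1 m and z of box1 in the frame of carton between 0 and 0.048 m and linear speed of each of box1, box2, box3, box4, cold_pack below 0.03 m/s and x of box2 in the frame of carton between -0.065 and 0.065 m and y of box2 in the frame of carton between -0.1 and 0.1 m and z of box2 in the frame of carton between 0 and 0.048 m and x of box3 in the frame of carton between -0.065 and 0.065 m and y of box3 in the frame of carton between -0.1 and 0.1 m and z of box3 in the frame of carton between 0 and 0.048 m and x of box4 in the frame of carton between -0.065 and 0.065 m and y of box4 in the frame of carton between -0.1 and 0.1 m and z of box4 in the frame of carton between 0 and 0.048 m and x of cold_pack in the frame of return_tray between -0.078 and 0.078 m and y of cold_pack in the frame of return_tray between -0.053 and 0.053 m and z of cold_pack in the frame of return_tray below 0.032 m and value of joint holddown above 0.58 rad and value of joint gate below 0.004 m); the robot touches nothing.
It fails at once if the carton is lifted off the rollers or tipped (height (world z) of carton above 0.065 m or angle between carton's own z axis and vertical above 0.3 rad).
It fails at once if one of the bystanders is shoved more than 6 cm (distance of any of dish_stack, red_dishes, side_dishes, specimen_jar from where it was at the start of the episode above 0.06 m).
Of box1, box2, box3, box4 only 2 to 4 are there at a start; the rules pass over those that are not, and their reading is None.
At some moment in a run one of box1, box2, box3, box4 may be knocked a few centimetres aside while the robot is not near it.
Once in a run the grip may slacken for a moment while it holds something.
It also fails if it takes over 210 s, if anything falls off the work surface, if the arm or the gripper's body presses on something with over 40 N, if the wrist force passes 120 N, or if a joint passes its speed limit or range.

ROBOT

A 6-joint arm with a two-finger parallel gripper is mounted at the origin on the work surface. World frame = base frame: x ahead of the robot, y to its left, z up, the work surface at z = 0. Lengths are in m, angles in rad, forces in N, time in s.
With the tool pointing down it reaches from about 0.425 to 0.95 m from the base axis. Payload 3.5 kg.
Tool frame: the origin (TCP) lies on the centre line of the jaws, within the pads' length; the fingertips stand 19 mm ahead of it and the grasp point (between the pads) is the TCP; z points along the fingers, y is the line along which they close (so a half turn about z gives the same grasp; the last joint's range is limited). The gripper opens to 85 mm and grips with 20 to 120 N. Pads are 22 mm wide; open, the fingers measure 114 mm over their backs; the gripper's body (76 mm by 85 mm) begins 54 mm behind the grasp point. The pads swing forward as they close: fully open they stand 13 mm farther back than shut.
Start: joints at [-1.421, 0.286, 1.577, -0, 1.279, -0.15], TCP at [0.199, -0.645, 0.25] pointing down, gripper open.
Joint ranges: [-2.77, 2.77], [-0.9, 2.22], [0.21, 2.48], [-1.53, 4.67], [0.24, 2.81], [-2.84, 2.84]. Speed limits (rad/s): [2.79, 2.79, 3.14, 3.14, 3.14, 3.14].

INTERFACE

Orientations are given as a unit quaternion [x, y, z, w].
In Python, from plant import ctrl, imaging gives the robot as it stands. The module is installed in compiled form; this text tells all that it offers.
- The arm moves only by the shell command python3 -m handwheel 'ROWS' [OPENING] [FORCE]. ROWS is JSON, one flat list of numbers, 6 for each row, row after row: the shift along the world's x, y, z in units of 150 mm (1.0 is 150 mm), then the turn, a rotation vector about the world's x, y, z in units of 90 degrees (1.0 is 90 degrees). In form: [tx, ty, tz, rx, ry, rz, tx, ty, tz, rx, ry, rz, ...]. A call has 1 to 5 rows; each row shifts and turns the commanded pose from where the row before left it; what a row does not reach is not made up. A row lasts 1/12 s, in which the tool goes at most 41.7 mm and 7.16 degrees, less where a joint would pass 70% of its speed; a pose out of reach is approached as far as the arm can. A call with a number of a shift or a turn outside -1 to 1 is refused whole. A call with a gripper value outside its range is refused whole. OPENING is the opening, from 0 (shut) to 1 (fully open), set as the call begins (- or left out, the last holds). The fingers move at their own pace and stop on an object; FORCE is the grip in N (left out, the last holds). Time passes only in rows, so rows that do not move let the fingers close. It gives the time, the measured TCP pose, the force, the opening and the grip force at its end, in the units of the state.
- ctrl.get_state(): the state, without advancing time (a new reading comes with each control period).
- imaging.read_camera(name): name is "scene" or "top"; returns (picture, depth): 420x560x3 uint8, blue, green, red; 420x560 float32, m along the optical axis (not along the pixel's ray), 0 where there is no reading.
- imaging.get_calibration(name): a dict with "fovy" (degrees; the focal length in pixels is half the picture's height over the tangent of half this angle, whatever the lens; pixels are square), "cx", "cy" (the principal point, pixels), "R" (3x3) and "t" (3): a world point X has camera coordinates R X + t. Camera axes: x right, y down, z forward; pixel columns grow to the right and rows downward; lengths in m; the calibration is good to about 2 mm. A picture is of the moment at which its call begins. get_calibration takes no time and is no camera call.
- ctrl.sign_off(): hands the job in; it is judged then, once.
The state is a dict: "time": time; "qpos": joint angles; "dq": joint speeds; "joint_efforts": joint torques, N m; "eef_pos": TCP position; "tcp_rot": TCP orientation; "contact_force": force on the tool from outside, world axes, zero at the start; "wrist_torque": the same for the moment, N m; "opening": opening from 0.0 (shut) to 1.0 (fully open); "finger_force": force on a finger pad.
Only numpy, scipy, OpenCV 4.12 (cv2) and the standard library are available. Lean on these libraries where they do the work, as an engineer would, in place of code of your own. Each camera call takes 0.05 s, during which the arm holds its last target. There are 200 camera calls.

## Working session

There is one attempt and no reset: what is moved stays moved. The work goes in short steps, Python scripts to look and compute and a shell command to move; the robot and the scene stay as the last step left them, time stands still between calls to the robot, and variables do not carry over. Pictures are saved under pics/ and viewed, at most 14 in all, crops included, and the job is handed in when it is done.

```bash
mkdir -p pics; cat > h.py <<'E'
import numpy as np, cv2
from plant import ctrl, imaging
def cam(n):
    c=imaging.get_calibration(n); f=210/np.tan(np.radians(c['fovy'])/2)
    return c,f
def shot(n,save=None):
    im,d=imaging.read_camera(n)
    if save: cv2.imwrite('pics/'+save,im)
    np.savez('last_'+n,im=im,d=d); return im,d
def points(n,d):
    c,f=cam(n); v,u=np.mgrid[0:420,0:560]
    P=np.stack([(u-c['cx'])/f*d,(v-c['cy'])/f*d,d],-1)
    return (P-np.array(c['t']))@np.array(c['R'])
def onplane(n,u,v,z):
    c,f=cam(n); R=np.array(c['R']);o=-R.T@np.array(c['t'])
    r=R.T@np.array([(u-c['cx'])/f,(v-c['cy'])/f,1]); return o+r*(z-o[2])/r[2]
E
python3 - <<'E'
from h import *
for n in('scene','top'):
    im,d=shot(n,n+'0.png'); c,f=cam(n); R=np.array(c['R']);print(n,f,-R.T@np.array(c['t']),R.round(2).tolist(),(d>0).mean())
print(ctrl.get_state())
E
```

```text
scene 386.0309507719295 [ 1.11131469 -0.51309256  0.67146399] [[0.63, 0.77, 0.0], [0.42, -0.34, -0.84], [-0.65, 0.53, -0.54]] 0.995875850340136
top 498.0209874990812 [ 0.21311791 -0.01378017  1.54771451] [[-0.02, -1.0, -0.01], [-0.99, 0.02, -0.16], [0.16, 0.01, -0.99]] 0.9959736394557823
{'time': 0.1, 'qpos': array([-1.42101727e+00,  2.87111671e-01,  1.57802397e+00,  3.19448323e-05,
        1.27859864e+00, -1.50017030e-01]), 'dq': array([ 0.00013581, -0.00136152, -0.00262182, -0.00087526,  0.00199842,
       -0.00040682]), 'joint_efforts': array([ 4.84019492e-04, -4.07298696e+01, -2.93698043e+01, -1.70020699e-04,
        3.34567791e-03, -1.27656170e-05]), 'eef_pos': array([ 0.1992859 , -0.64433642,  0.24906598]), 'tcp_rot': array([ 9.88786431e-01,  1.49332671e-01,  1.54178698e-05, -1.07081049e-03]), 'contact_force': array([-0.09877243,  0.37859809,  0.21167609]), 'wrist_torque': array([-0.04741126, -0.00430487,  0.00718719]), 'finger_force': 0.0, 'opening': 1.0019170286758605}
```

View pics/scene0.png

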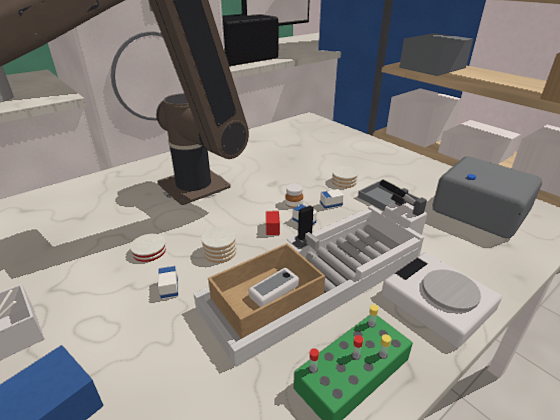

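View pics/top0.png

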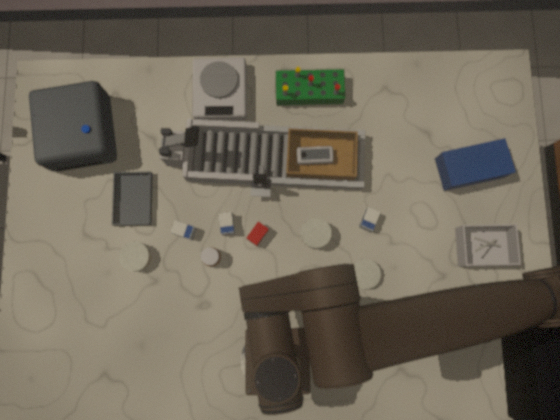

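The top view shows kit boxes at about (183,230), (227,223) and (371,219), and a red decoy at (258,234). The carton is at (322,154) with the pack at (315,155), and the gate grip is at (262,181). There are two tray candidates. The dark grey one at (133,199) is empty. The light one at (488,246) holds sticks. I'll measure both and enlarge.

```bash
cat >> h.py <<'E'
def rect(P,mask,zlo,zhi):
    m=mask&(P[...,2]>zlo)&(P[...,2]<zhi); p=P[m]
    (c,s,a)=cv2.minAreaRect((p[:,:2]*1000).astype(np.float32)); return np.round(c,1),np.round(s,1),round(a,1),len(p),np.round(np.median(p[:,2])*1000,1)
def box(u0,v0,u1,v1):
    m=np.zeros((420,560),bool); m[v0:v1,u0:u1]=1; return m
E
python3 - <<'E'
from h import *
z=np.load('last_top.npz'); im,d=z['im'],z['d']; P=points('top',d)
R=dict(b183=(165,215,203,245,.03,.06),b227=(214,208,241,240,.03,.06),b371=(355,203,388,236,.03,.06),red=(243,218,275,250,.03,.06),
 darktray=(105,165,160,235,.012,.04),lighttray=(450,218,525,275,.012,.06),carton=(278,122,365,186,.085,.11),pack=(292,140,340,170,.05,.085),pad=(160,120,205,160,.13,.30),grip=(245,165,280,195,.13,.17),
 jar=(198,243,222,270,.03,.09),d1=(115,238,155,275,.02,.09),d2=(298,215,338,252,.03,.09),d3=(350,255,385,295,.02,.09))
for k,(a,b,c,e,l,h) in R.items():
    try: print(k,*rect(P,box(a,b,c,e),l,h))
    except Exception as x: print(k,x)
# station rails
print('rails',rect(P,box(180,110,375,195),.043,.056))
print('bench z',np.median(P[300:320,100:150,2]))
crop=np.hstack([cv2.resize(im[155:275,100:280],(720,480),interpolation=cv2.INTER_CUBIC)])
cv2.imwrite('pics/c1.png',crop)
E
```

```text
b183 [394.5 283.3] [65.2 40.1] 69.6 285 44.2
b227 [412.5 149.6] [64.5 40.6] 6.3 283 44.1
b371 [ 417.7 -290.1] [40.8 64.9] 63.6 290 44.0
red [378.7  55.2] [40.4 63.5] 53.3 288 43.8
darktray [498.7 447.5] [122.4 169.5] 89.8 423 22.7
lighttray [ 329.5 -637.4] [163.5 119.5] 90.0 671 36.1
carton [ 614.6 -145. ] [211.1 143.4] 86.4 538 95.8
pack [ 618.5 -123.5] [133.9  83. ] 88.9 610 69.4
pad [646.8 271.2] [ 78.5 123.6] 1.8 648 171.6
grip [530.2  41.4] [38.5 15.9] 89.2 93 153.1
jar [310.4 194.7] [54.4 53.7] 46.6 292 58.8
d1 [316.  429.3] [87.8 88.5] 48.0 734 41.9
d2 [ 376.8 -122.5] [87.7 88. ] 88.4 705 55.7
d3 [ 253.4 -278.1] [88.7 74.4] 7.6 617 27.7
rails (array([618.6,  -2.9]), array([569.8, 262.6]), 78.7, 2678, np.float64(48.2))
bench z 2.8740196440432774e-05
```

View pics/c1.png

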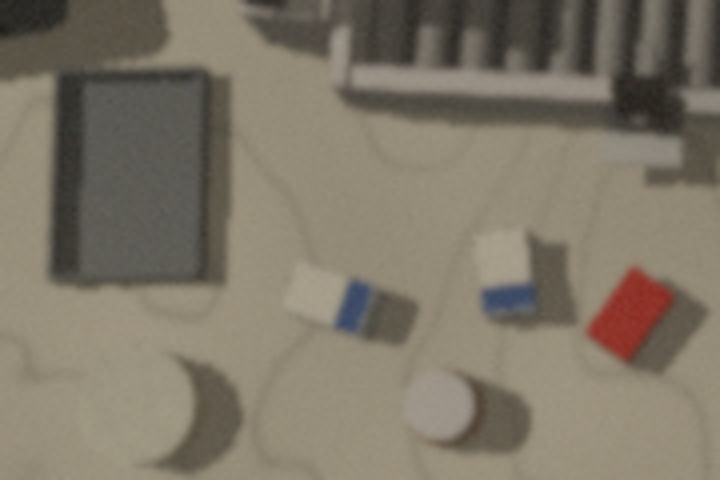

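The dark tray at (133,199) measures 169 x 122 mm and is about 23 mm high, so it is the return tray. The light one is about 36 mm tall and has contents. The crop confirms two white-and-blue boxes and the red decoy. Next I need yaw angles.

```bash
cat >> h.py <<'E'
def yaw(P,m):
    p=(P[m][:,:2]*1000).astype(np.float32); r=cv2.minAreaRect(p); b=cv2.boxPoints(r)
    e=max((b[1]-b[0],b[2]-b[1]),key=lambda x:np.hypot(*x)); return np.round(r[0],1),np.round(r[1],1),'long axis deg',round(float(np.degrees(np.arctan2(e[1],e[0]))%180),1),int(m.sum())
def boxes(P,im):
    """white/blue tops 40..47 mm high on the bench"""
    hsv=cv2.cvtColor(im,cv2.COLOR_BGR2HSV); notred=~((hsv[...,1]>120)&((hsv[...,0]<12)|(hsv[...,0]>168)))
    m=((P[...,2]>.040)&(P[...,2]<.048)&notred&(P[...,0]<.52)).astype(np.uint8)
    n,l,s,c=cv2.connectedComponentsWithStats(m)
    for i in range(1,n):
        if 120<s[i,4]<500: print('box?',c[i].round(0),*yaw(P,l==i))
E
python3 - <<'E'
from h import *
z=np.load('last_top.npz'); im,d=z['im'],z['d']; P=points('top',d); X,Y,Z=P[...,0],P[...,1],P[...,2]
boxes(P,im)
# carton rim & pack
print('rim',yaw(P,(Z>.090)&(Z<.102)&box(275,118,370,190)))
m=(Z>.062)&(Z<.076)&(im.min(-1)>100)&box(290,135,340,175); print('pack',yaw(P,m))
m2=(Z>.062)&(Z<.076)&box(294,143,337,166); print('pack depth only',yaw(P,m2))
# near rail outer edge line: lowest x per y bin
for nm,(zl,zh) in {'rail':(.046,.054),'railhi':(.071,.079)}.items():
  q=P[(Z>zl)&(Z<zh)&(X>.5)&(X<.56)]
  if len(q)>30: 
    a=np.polyfit(q[:,1],q[:,0],1); print(nm,a,q[:,1].min(),q[:,1].max(),len(q))
for nm,(zl,zh) in {'far':(.046,.054),'farhi':(.071,.079)}.items():
  q=P[(Z>zl)&(Z<zh)&(X>.67)&(X<.72)&(Y>-.27)&(Y<.28)]
  if len(q)>30: print(nm,np.polyfit(q[:,1],q[:,0],1),np.median(q[:,:2],0),len(q))
print('grip',yaw(P,(Z>.145)&(Z<.162)&box(240,160,285,200)))
m=box(155,115,210,165)&(Z>.14); q=P[m]
dark=m&(im.max(-1)<45); print('dark pad',P[dark].mean(0),P[dark].min(0),P[dark].max(0),dark.sum())
t=(Z>.018)&(Z<.030)&box(100,160,165,240); print('tray',yaw(P,t))
E
```

```text
box? [370. 218.] [ 417.4 -289.8] [40.2 63.4] long axis deg 154.7 214
box? [226. 223.] [412.6 150. ] [64.2 39.8] long axis deg 6.4 211
box? [182. 230.] [394.4 283.3] [65.  39.4] long axis deg 71.0 207
box? [133. 256.] [315.6 428.4] [83.5 87.7] long axis deg 146.5 478
rim (array([ 614.6, -145. ]), array([211.1, 143.4]), 'long axis deg', 86.4, 447)
pack (array([ 616.1, -124.9]), array([ 47.5, 106.6]), 'long axis deg', 90.7, 185)
pack depth only (array([ 614.7, -125.5]), array([ 50.6, 109. ]), 'long axis deg', 90.7, 532)
rail [0.00277676 0.53234181] -0.718330961179346 0.2741128590607526 692
railhi [0.01371605 0.54734048] -0.7268988947255511 0.2785966391240152 645
far [0.0634576 0.702917 ] [ 0.70340762 -0.03654631] 350
farhi [0.0987162  0.69816712] [0.71145024 0.10247305] 283
grip (array([530.5,  41. ]), array([37.4, 15.4]), 'long axis deg', 86.4, 77)
dark pad [0.63537556 0.22558151 0.20396663] [0.61063377 0.21212372 0.18661717] [0.66175588 0.24683355 0.21420119] 95
tray (array([518.4, 466.2]), array([209.4, 159.1]), 'long axis deg', 1.1, 311)
```

The station is yawed by about -3.6°. The carton centre is at (614.6,-145) and the pack at (615,-125) with its long axis at 90.7°. Moving above the pack.

```bash
python3 -m handwheel '[0.139,0.173,0,0,0,0.041,0.139,0.173,0,0,0,0.041,0.139,0.173,0,0,0,0.041,0.139,0.173,0,0,0,0.041,0.139,0.173,0,0,0,0.041]' 0.85
python3 -m handwheel '[0.139,0.173,0,0,0,0.041,0.139,0.173,0,0,0,0.041,0.139,0.173,0,0,0,0.041,0.139,0.173,0,0,0,0.041,0.139,0.173,0,0,0,0.041]'
python3 -m handwheel '[0.139,0.173,0,0,0,0.041,0.139,0.173,0,0,0,0.041,0.139,0.173,0,0,0,0.041,0.139,0.173,0,0,0,0.041,0.139,0.173,0,0,0,0.041]'
python3 -m handwheel '[0.139,0.173,0,0,0,0.041,0.139,0.173,0,0,0,0.041,0.139,0.173,0,0,0,0.041,0.139,0.173,0,0,0,0.041,0.139,0.173,0,0,0,0.041]'
python3 -m handwheel '[0,0,0,0,0,0,0,0,0,0,0,0]'
cat >> h.py <<'E'
def st():
    s=ctrl.get_state(); from scipy.spatial.transform import Rotation as Ro
    R=Ro.from_quat(s['tcp_rot']).as_matrix(); y=R[:,1]
    print('t %.2f'%s['time'],'tcp mm',(s['eef_pos']*1000).round(1),'psi %.1f'%np.degrees(np.arctan2(y[1],y[0])),'toolz',R[:,2].round(3),'q',s['qpos'].round(2),'F',s['contact_force'].round(1),'open %.3f ff %.1f'%(s['opening'],s['finger_force']))
    return s
def go(x,y,z,psi,n=None):
    """print per-row units to a target and row count"""
    s=st(); from scipy.spatial.transform import Rotation as Ro
    R=Ro.from_quat(s['tcp_rot']).as_matrix(); a=np.radians(psi)
    D=np.array([[np.sin(a),np.cos(a),0],[-np.cos(a),np.sin(a),0],[0,0,-1]])
    if (D[:,1]@R[:,1])<0: D[:,:2]*=-1
    r=Ro.from_matrix(D@R.T).as_rotvec(degrees=True)/90; t=(np.array([x,y,z])-s['eef_pos']*1000)/150
    n=n or int(np.ceil(max(np.linalg.norm(t)/.25,np.linalg.norm(r)/.075))); print('total',t.round(3),r.round(3),'n',n,'row',(t/n).round(3),(r/n).round(4))
E
python3 -c "
from h import *
go(615,-125,80,0.7)
im,d=shot('top'); P=points('top',d); boxes(P,im)"
```

```text
time: 0.52
eef_pos: [0.3042, -0.5135, 0.2496]
tcp_rot: [0.952, 0.307, 0.0, -0.001]
contact_force: [-0.6, 0.2, -0.1]
opening: 0.849
finger_force: 0.0
time: 0.93
eef_pos: [0.4084, -0.3837, 0.2498]
tcp_rot: [0.89, 0.456, -0.0, -0.0]
contact_force: [-0.9, 0.1, 0.7]
opening: 0.854
finger_force: 0.0
time: 1.35
eef_pos: [0.5127, -0.254, 0.2498]
tcp_rot: [0.805, 0.593, -0.0, -0.0]
contact_force: [0.3, -0.2, -0.6]
opening: 0.852
finger_force: 0.0
time: 1.77
eef_pos: [0.6169, -0.1242, 0.2497]
tcp_rot: [0.7, 0.714, -0.0, -0.0]
contact_force: [0.1, 0.1, 0.6]
opening: 0.848
finger_force: 0.0
time: 1.93
eef_pos: [0.6167, -0.1242, 0.2495]
tcp_rot: [0.7, 0.714, -0.0, -0.001]
contact_force: [-0.9, 0.1, 0.3]
opening: 0.853
finger_force: 0.0
t 1.93 tcp mm [ 616.7 -124.2  249.5] psi 1.1 toolz [-0.001  0.    -1.   ] q [-0.36  0.19  1.7  -0.    1.26 -0.38] F [-0.9  0.1  0.3] open 0.853 ff 0.0Traceback (most recent call last):
  File "<string>", line 3, in <module>
    go(615,-125,80,0.7)
    ~~^^^^^^^^^^^^^^^^^
  File "h.py", line 43, in go
    r=Ro.from_matrix(D@R.T).as_rotvec(degrees=True)/90; t=(np.array([x,y,z])-s['eef_pos']*1000)/150
      ~~~~~~~~~~~~~~^^^^^^^
  File "scipy/spatial/transform/_rotation.pyx", line 1143, in scipy.spatial.transform._rotation.Rotation.from_matrix
ValueError: Non-positive determinant (left-handed or null coordinate frame) in rotation matrix 0: [[ 9.99485225e-01  3.20501920e-02 -1.43856100e-03]
 [ 3.20497822e-02 -9.99486227e-01 -3.07061979e-04]
 [ 1.44766330e-03 -2.60798345e-04  9.99998918e-01]].
```

```bash
sed -i 's/\[np.sin(a),np.cos(a),0\],\[-np.cos(a),np.sin(a),0\]/[-np.sin(a),np.cos(a),0],[np.cos(a),np.sin(a),0]/' h.py
python3 -c "
from h import *
im,d=shot('top','top1.png'); P=points('top',d); boxes(P,im)
go(615,-125,66,0.7)"
```

```text
box? [370. 219.] [ 417.9 -289.5] [40.4 63.8] long axis deg 156.2 219
box? [226. 223.] [412. 150.] [64.4 39.9] long axis deg 6.7 214
box? [182. 229.] [394.5 283.3] [64.9 39.3] long axis deg 70.6 208
box? [133. 256.] [316.3 429.7] [87.3 87.4] long axis deg 154.7 484
t 1.98 tcp mm [ 616.2 -125.3  249.5] psi 1.0 toolz [-0.002  0.    -1.   ] q [-0.36  0.19  1.7  -0.    1.26 -0.38] F [ 0.5 -0.9  0.2] open 0.850 ff 0.0
total [-0.008  0.002 -1.223] [-0.    -0.001 -0.004] n 5 row [-0.002  0.    -0.245] [-0.     -0.0002 -0.0007]
```

View pics/top1.png

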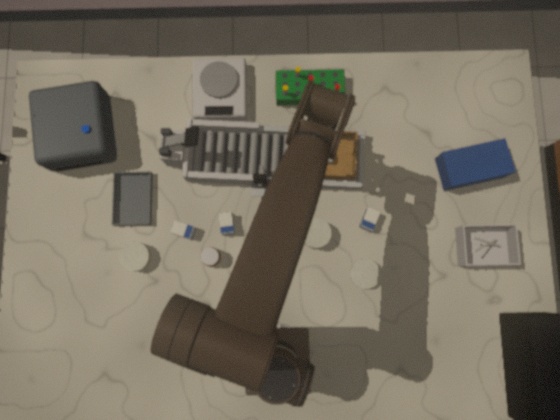

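The previously hidden bench is clear, so there are three boxes, at (370,219), (226,223) and (182,229). Descending to grip the pack.

```bash
python3 -m handwheel '[-0.01,0,-0.245,0,0,-0.004,0,0,-0.245,0,0,0,0,0,-0.245,0,0,0,0,0,-0.245,0,0,0,0,0,-0.243,0,0,0]' | tail -0
python3 -m handwheel '[0,0,0,0,0,0,0,0,0,0,0,0,0,0,0,0,0,0,0,0,0,0,0,0,0,0,0,0,0,0]' 0.3 60 | tail -0
python3 -m handwheel '[0,0,0,0,0,0,0,0,0,0,0,0,0,0,0,0,0,0,0,0,0,0,0,0,0,0,0,0,0,0]' | tail -0
python3 -c "
from h import *
st()"
python3 -m handwheel '[0,0,0.15,0,0,0,0,0,0.2,0,0,0,0,0,0.2,0,0,0,0,0,0.2,0,0,0,0,0,0.2,0,0,0]' | tail -0
python3 -m handwheel '[0,0,0.2,0,0,0,0,0,0,0,0,0]' | tail -0
python3 -c "
from h import *
go(499,447,230,90.7)"
```

```text
t 3.23 tcp mm [ 614.7 -125.8   66.8] psi 0.6 toolz [-0.  0. -1.] q [-0.36  0.39  1.81 -0.    0.94 -0.37] F [-0.4 -1.   0.1] open 0.572 ff 63.1
t 3.82 tcp mm [ 618.1 -126.6  247.5] psi 0.6 toolz [ 0.013 -0.004 -1.   ] q [-0.36  0.19  1.7   0.    1.24 -0.37] F [ 1.5 -0.3 -0.7] open 0.567 ff 63.1
total [-0.794  3.824 -0.117] [ 0.008  0.004 -0.999] n 16 row [-0.05   0.239 -0.007] [ 0.0005  0.0003 -0.0625]Exception ignored on flushing sys.stdout:
BrokenPipeError: [Errno 32] Broken pipe
Exception ignored on flushing sys.stdout:
BrokenPipeError: [Errno 32] Broken pipe
Exception ignored on flushing sys.stdout:
BrokenPipeError: [Errno 32] Broken pipe
Exception ignored on flushing sys.stdout:
BrokenPipeError: [Errno 32] Broken pipe
Exception ignored on flushing sys.stdout:
BrokenPipeError: [Errno 32] Broken pipe
```

```bash
python3 -m handwheel '[-0.04,0.191,0,0,0,0.05,-0.04,0.191,0,0,0,0.05,-0.04,0.191,0,0,0,0.05,-0.04,0.191,0,0,0,0.05,-0.04,0.191,0,0,0,0.05]' >/dev/null
python3 -m handwheel '[-0.04,0.191,0,0,0,0.05,-0.04,0.191,0,0,0,0.05,-0.04,0.191,0,0,0,0.05,-0.04,0.191,0,0,0,0.05,-0.04,0.191,0,0,0,0.05]' >/dev/null
python3 -m handwheel '[-0.04,0.191,0,0,0,0.05,-0.04,0.191,0,0,0,0.05,-0.04,0.191,0,0,0,0.05,-0.04,0.191,0,0,0,0.05,-0.04,0.191,0,0,0,0.05]' >/dev/null
python3 -m handwheel '[-0.04,0.191,0,0,0,0.05,-0.04,0.191,0,0,0,0.05,-0.04,0.191,0,0,0,0.05,-0.04,0.191,0,0,0,0.05,-0.04,0.191,0,0,0,0.05]' >/dev/null
python3 -m handwheel '[0,0,0,0,0,0,0,0,0,0,0,0]' >/dev/null
python3 -c "
from h import *
go(499,447,32,90)
im,d=shot('scene','s1.png')"
```

```text
t 5.65 tcp mm [493.5 448.2 237.2] psi 90.7 toolz [-0.002 -0.002 -1.   ] q [ 0.59  0.28  1.61 -0.    1.26 -1.  ] F [ 0.1 -0.4 -1.7] open 0.570 ff 63.0
total [ 0.037 -0.008 -1.368] [ 0.001 -0.002 -0.008] n 6 row [ 0.006 -0.001 -0.228] [ 0.0002 -0.0003 -0.0014]
```

View pics/s1.png

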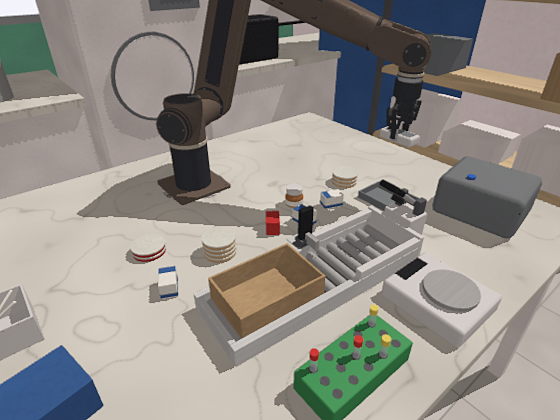

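The pack is still held at (405,135) and the carton is empty. Lowering it into the tray.

```bash
python3 -m handwheel '[0.018,-0.005,-0.22,0,0,0,0.018,0,-0.22,0,0,-0.008,0,0,-0.22,0,0,0,0,0,-0.22,0,0,0,0,0,-0.22,0,0,0]' >/dev/null
python3 -m handwheel '[0,0,-0.15,0,0,0,0,0,-0.07,0,0,0,0,0,-0.045,0,0,0,0,0,0,0,0,0,0,0,0,0,0,0]' >/dev/null
python3 -c "
from h import *
st()"
python3 -m handwheel '[0,0,0,0,0,0,0,0,0,0,0,0,0,0,0,0,0,0,0,0,0,0,0,0,0,0,0,0,0,0]' 0.72 >/dev/null
python3 -m handwheel '[0,0,0.1,0,0,0,0,0,0.25,0,0,0,0,0,0.25,0,0,0,0,0,0.25,0,0,0,0,0,0.25,0,0,0]' >/dev/null
python3 -m handwheel '[0,0,0.2,0,0,0,0,0,0,0,0,0]' 1 >/dev/null
python3 -c "
from h import *
im,d=shot('top'); P=points('top',d); boxes(P,im)
go(394.5,283.3,80,70.8)"
```

```text
t 6.53 tcp mm [501.4 446.5  36.1] psi 89.9 toolz [ 0.002  0.001 -1.   ] q [ 0.58  0.51  1.7  -0.    0.93 -0.99] F [-0.4  0.7 -1.2] open 0.573 ff 63.0
box? [370. 219.] [ 417.5 -289.9] [40.7 63.5] long axis deg 154.9 210
box? [226. 223.] [411.6 149. ] [63.3 40.7] long axis deg 6.4 205
box? [182. 230.] [394.7 283.8] [64.3 39.5] long axis deg 70.9 217
t 7.58 tcp mm [502.3 447.9 237.2] psi 89.9 toolz [ 0.01   0.006 -1.   ] q [ 0.58  0.29  1.6  -0.    1.24 -0.99] F [ 0.1  0.3 -0.7] open 1.000 ff 0.0
total [-0.719 -1.097 -1.048] [-0.003  0.007 -0.212] n 7 row [-0.103 -0.157 -0.15 ] [-0.0004  0.001  -0.0303]
```

```bash
python3 -m handwheel '[-0.09,-0.137,0,0,0,-0.0265,-0.09,-0.137,0,0,0,-0.0265,-0.09,-0.137,0,0,0,-0.0265,-0.09,-0.137,0,0,0,-0.0265,-0.09,-0.137,0,0,0,-0.0265]' >/dev/null
python3 -m handwheel '[-0.09,-0.137,0,0,0,-0.0265,-0.09,-0.137,0,0,0,-0.0265,-0.09,-0.137,-0.1,0,0,-0.0265,0,0,-0.2,0,0,0,0,0,-0.2,0,0,0]' >/dev/null
python3 -m handwheel '[0,0,-0.2,0,0,0,0,0,-0.1,0,0,0,0,0,0,0,0,0]' >/dev/null
python3 -c "
from h import *
go(394.5,283.3,26,70.8)"
```

```text
t 8.67 tcp mm [388.3 280.2 104.6] psi 70.8 toolz [-0.01  -0.004 -1.   ] q [ 0.41  0.04  2.15 -0.    0.96 -0.82] F [-0.3 -1.1 -0.7] open 1.003 ff 0.0
total [ 0.041  0.021 -0.524] [ 0.003 -0.006 -0.   ] n 3 row [ 0.014  0.007 -0.175] [ 0.0009 -0.0021 -0.    ]
```

```bash
python3 -m handwheel '[0.02,0.01,-0.15,0,0,0,0.015,0.01,-0.15,0,0,0,0,0,-0.15,0,0,0,0,0,-0.07,0,0,0,0,0,0,0,0,0]' >/dev/null
python3 -c "
from h import *
st()"
python3 -m handwheel '[0,0,0,0,0,0,0,0,0,0,0,0,0,0,0,0,0,0,0,0,0,0,0,0,0,0,0,0,0,0]' 0.5 60 >/dev/null
python3 -m handwheel '[0,0,0,0,0,0,0,0,0,0,0,0,0,0,0,0,0,0,0,0,0,0,0,0,0,0,0,0,0,0]' >/dev/null
python3 -c "
from h import *
st()"
python3 -m handwheel '[0,0,0.15,0,0,0,0,0,0.2,0,0,0,0,0,0.25,0,0,0,0,0,0.25,0,0,0,0,0,0.25,0,0,0]' >/dev/null
python3 -m handwheel '[0,0,0.2,0,0,0,0,0,0,0,0,0,0,0,0,0,0,0]' >/dev/null
python3 -c "
from h import *
# carton local slots (station yaw -3.6): y=+60,0,-60
for y in(60,0,-60): print(y,614.6+.0628*y,-145+.998*y)
go(614.6+.0628*60,-145+.998*60,220,-3.6)"
```

```text
t 9.08 tcp mm [395.8 284.2  29.7] psi 70.8 toolz [-0.005 -0.002 -1.   ] q [ 0.41  0.19  2.16 -0.    0.8  -0.82] F [-0.8 -0.2 -0.3] open 1.001 ff 0.0
t 9.92 tcp mm [398.9 285.6  33.5] psi 70.8 toolz [ 0.003  0.001 -1.   ] q [ 0.41  0.18  2.15 -0.    0.8  -0.82] F [0.  0.4 6.9] open 0.733 ff 65.1
60 618.368 -85.12
0 614.6 -145.0
-60 610.832 -204.88
t 10.58 tcp mm [398.3 285.4 228.9] psi 70.8 toolz [ 0.005  0.002 -1.   ] q [ 0.41 -0.11  2.04  0.    1.21 -0.82] F [-0.3 -0.1 -2. ] open 0.741 ff 66.6
total [ 1.467 -2.47  -0.059] [ 0.001  0.003 -0.827] n 12 row [ 0.122 -0.206 -0.005] [ 0.0001  0.0003 -0.0689]
```

```bash
python3 -m handwheel '[0.105,-0.1765,0,0,0,-0.059,0.105,-0.1765,0,0,0,-0.059,0.105,-0.1765,0,0,0,-0.059,0.105,-0.1765,0,0,0,-0.059,0.105,-0.1765,0,0,0,-0.059]' >/dev/null
python3 -m handwheel '[0.105,-0.1765,0,0,0,-0.059,0.105,-0.1765,0,0,0,-0.059,0.105,-0.1765,0,0,0,-0.059,0.105,-0.1765,0,0,0,-0.059,0.105,-0.1765,0,0,0,-0.059]' >/dev/null
python3 -m handwheel '[0.105,-0.1765,0,0,0,-0.059,0.105,-0.1765,0,0,0,-0.059,0.105,-0.1765,0,0,0,-0.059,0.105,-0.1765,0,0,0,-0.059]' >/dev/null
python3 -m handwheel '[0,0,0,0,0,0,0,0,0,0,0,0]' >/dev/null
python3 -c "
from h import *
go(618.4,-85,78,-3.6)
im,d=shot('scene','s2.png')
P=points('top',shot('top')[1])"
```

```text
t 11.92 tcp mm [617.  -86.7 223.2] psi -3.6 toolz [-0.005  0.002 -1.   ] q [-0.3   0.2   1.73  0.    1.22 -0.24] F [-1.6 -0.3 -0.8] open 0.740 ff 66.5
total [ 0.009  0.011 -0.968] [-0.001 -0.003  0.   ] n 4 row [ 0.002  0.003 -0.242] [-0.0003 -0.0008  0.0001]
```

View pics/s2.png

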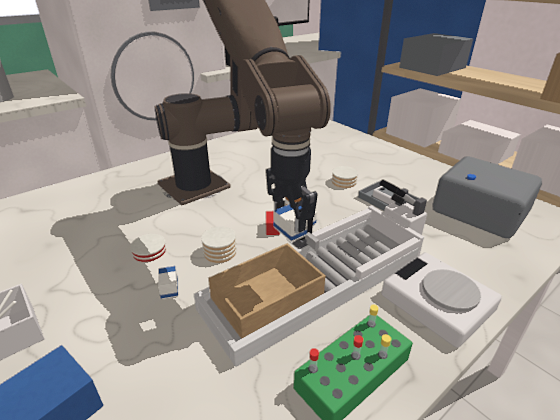

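The box is held level at (295,220), and the pack is in the tray at (395,190). Lowering the box into the carton.

```bash
python3 -m handwheel '[0.009,0.011,-0.22,0,0,0,0,0,-0.22,0,0,0,0,0,-0.22,0,0,0,0,0,-0.18,0,0,0,0,0,-0.12,0,0,0]' >/dev/null
python3 -m handwheel '[0,0,0,0,0,0,0,0,0,0,0,0]' >/dev/null
python3 -c "
from h import *
st()"
python3 -m handwheel '[0,0,0,0,0,0,0,0,0,0,0,0,0,0,0,0,0,0,0,0,0,0,0,0,0,0,0,0,0,0]' 0.9 >/dev/null
python3 -c "
from h import *
st()"
python3 -m handwheel '[0,0,0.1,0,0,0,0,0,0.25,0,0,0,0,0,0.25,0,0,0,0,0,0.25,0,0,0,0,0,0.15,0,0,0]' >/dev/null
python3 -m handwheel '[0,0,0,0,0,0,0,0,0,0,0,0]' 1 >/dev/null
python3 -c "
from h import *
go(412,149.5,220,6.5)"
```

```text
t 12.60 tcp mm [618.3 -82.6  81.8] psi -3.4 toolz [-0.003  0.001 -1.   ] q [-0.3   0.36  1.81  0.    0.97 -0.24] F [-0.4  0.3 -0.8] open 0.731 ff 66.5
t 13.02 tcp mm [619.8 -84.2  83.6] psi -3.5 toolz [ 0.001 -0.    -1.   ] q [-0.3   0.36  1.81 -0.    0.97 -0.24] F [-0.2 -1.1 -0.4] open 0.902 ff 0.0
t 13.60 tcp mm [620.4 -84.4 235.4] psi -3.5 toolz [ 0.005 -0.001 -1.   ] q [-0.3   0.19  1.72  0.    1.23 -0.24] F [-0.9 -0.3 -0.3] open 0.999 ff 0.0
total [-1.389  1.559 -0.103] [0.001 0.003 0.111] n 9 row [-0.154  0.173 -0.011] [0.0001 0.0003 0.0124]
```

```bash
python3 -m handwheel '[-0.139,0.156,0,0,0,0.011,-0.139,0.156,0,0,0,0.011,-0.139,0.156,0,0,0,0.011,-0.139,0.156,0,0,0,0.011,-0.139,0.156,0,0,0,0.011]' >/dev/null
python3 -c "
from h import *
im,d=shot('top'); P=points('top',d); boxes(P,im)"
python3 -m handwheel '[-0.139,0.156,0,0,0,0.011,-0.139,0.156,0,0,0,0.011,-0.139,0.156,0,0,0,0.011,-0.139,0.156,0,0,0,0.011,-0.139,0.156,0,0,0,0.011]' >/dev/null
python3 -m handwheel '[0,0,-0.1,0,0,0,0,0,-0.2,0,0,0,0,0,-0.2,0,0,0,0,0,-0.2,0,0,0,0,0,0,0,0,0]' >/dev/null
python3 -c "
from h import *
go(412,149.5,33,6.5)
im,d=shot('top'); P=points('top',d); boxes(P,im)
Z=P[...,2]; m=(Z>.078)&(Z<.094)&box(290,135,350,172)&(im.min(-1)>90); print('in carton',yaw(P,m))"
```

```text
box? [370. 219.] [ 417.2 -290. ] [39.9 63.9] long axis deg 155.1 228
box? [133. 256.] [315.4 428.8] [86.3 88.1] long axis deg 110.3 462
t 14.90 tcp mm [405.  149.2 120.1] psi 6.4 toolz [-0.016 -0.002 -1.   ] q [ 0.12 -0.1   2.25 -0.    1.01  0.01] F [-1.  -0.  -0.1] open 0.997 ff 0.0
total [ 0.047  0.002 -0.581] [ 0.001 -0.01   0.001] n 3 row [ 0.016  0.001 -0.194] [ 0.0004 -0.0033  0.0005]
box? [370. 219.] [ 417.4 -290.1] [40.5 63.8] long axis deg 154.8 226
box? [133. 256.] [316.2 428.9] [87.1 86.5] long axis deg 71.0 448
in carton (array([620. , -80.1]), array([36.7, 63.9]), 'long axis deg', 178.6, 178)
```

```bash
python3 -c "
from h import *
im,d=shot('scene','s3.png'); P=points('scene',d); X,Y,Z=P[...,0],P[...,1],P[...,2]
m=(Z>.040)&(Z<.047)&(abs(X-.41)<.09)&(abs(Y-.15)<.09)&(im[...,2]<im[...,0]+80); print(yaw(P,m))
cv2.imwrite('pics/s3c.png',cv2.resize(im[150:270,220:400],(720,480)))"
```

```text
(array([363.3, 126.5]), array([128.9, 125.2]), 'long axis deg', 67.1, 67)
```

View pics/s3c.png

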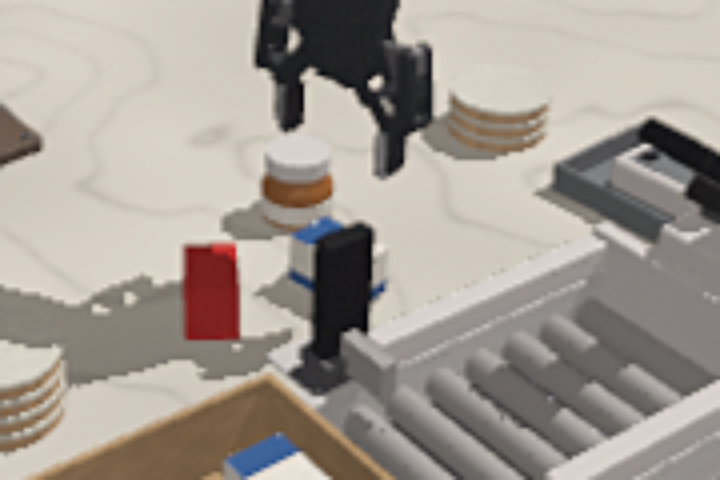

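The box still stands behind the grip blade. I'll compare with the first picture to be sure it hasn't moved, then grip.

```bash
python3 -c "
from h import *
def b(f):
    im=cv2.imread('pics/'+f)[195:235,280:325].astype(int); m=(im[...,0]>im[...,2]+40); v,u=np.nonzero(m); return m.sum(),u.min()+280,u.max()+280,v.min()+195,v.max()+195,u.mean()+280,v.mean()+195
for f in('scene0.png','s1.png','s3.png'): print(f,b(f))"
python3 -m handwheel '[0.03,0.002,-0.15,0,0,0,0.02,0,-0.15,0,0,0,0,0,-0.15,0,0,0,0,0,-0.1,0,0,0,0,0,-0.02,0,0,0]' >/dev/null
python3 -m handwheel '[0,0,0,0,0,0]' >/dev/null
python3 -c "
from h import *
st()"
python3 -m handwheel '[0,0,0,0,0,0,0,0,0,0,0,0,0,0,0,0,0,0,0,0,0,0,0,0,0,0,0,0,0,0]' 0.5 60 >/dev/null
python3 -m handwheel '[0,0,0,0,0,0,0,0,0,0,0,0,0,0,0,0,0,0,0,0,0,0,0,0,0,0,0,0,0,0]' >/dev/null
python3 -c "
from h import *
st()"
python3 -m handwheel '[0,0,0.15,0,0,0,0,0,0.2,0,0,0,0,0,0.25,0,0,0,0,0,0.25,0,0,0,0,0,0.25,0,0,0]' >/dev/null
python3 -m handwheel '[0,0,0.2,0,0,0,0,0,0,0,0,0,0,0,0,0,0,0]' >/dev/null
python3 -c "
from h import *
go(614.6,-145,220,-3.6)"
```

```text
scene0.png (np.int64(61), np.int64(293), np.int64(324), np.int64(195), np.int64(223), np.float64(301.8032786885246), np.float64(209.91803278688525))
s1.png (np.int64(54), np.int64(293), np.int64(324), np.int64(195), np.int64(223), np.float64(301.5740740740741), np.float64(210.0))
s3.png (np.int64(56), np.int64(293), np.int64(315), np.int64(204), np.int64(223), np.float64(299.44642857142856), np.float64(210.80357142857142))
t 15.50 tcp mm [419.  150.2  42.8] psi 6.4 toolz [ 0.  0. -1.] q [ 0.12  0.07  2.26 -0.    0.81  0.  ] F [-0.3 -0.9 -0.5] open 1.003 ff 0.0
t 16.33 tcp mm [420.5 150.6  44.5] psi 6.4 toolz [ 0.004  0.001 -1.   ] q [0.12 0.07 2.26 0.   0.81 0.  ] F [-0.5 -0.8  6.4] open 0.732 ff 67.0
t 17.00 tcp mm [419.5 150.5 239.9] psi 6.4 toolz [ 0.006  0.001 -1.   ] q [ 0.12 -0.24  2.13  0.    1.24  0.  ] F [ 0.2 -0.6 -1.5] open 0.731 ff 66.3
total [ 1.301 -1.97  -0.133] [-0.     0.004 -0.111] n 10 row [ 0.13  -0.197 -0.013] [-0.      0.0004 -0.0111]
```

```bash
python3 -m handwheel '[0.118,-0.179,0,0,0,-0.01,0.118,-0.179,0,0,0,-0.01,0.118,-0.179,0,0,0,-0.01,0.118,-0.179,0,0,0,-0.01,0.118,-0.179,0,0,0,-0.01]' >/dev/null
python3 -m handwheel '[0.118,-0.179,0,0,0,-0.01,0.118,-0.179,0,0,0,-0.01,0.118,-0.179,0,0,0,-0.01,0.118,-0.179,0,0,0,-0.01,0.118,-0.179,0,0,0,-0.01]' >/dev/null
python3 -m handwheel '[0.118,-0.179,0,0,0,-0.01,0,0,0,0,0,0,0,0,0,0,0,0]' >/dev/null
python3 -c "
from h import *
go(614.6,-145,89,-3.6)"
cat >/dev/null
```

```text
t 18.08 tcp mm [ 612.3 -146.   233.9] psi -3.6 toolz [-0.005  0.002 -1.   ] q [-0.4   0.2   1.71  0.    1.24 -0.33] F [-0.6 -0.5 -1.4] open 0.728 ff 66.2
total [ 0.016  0.007 -0.966] [-0.001 -0.003  0.   ] n 4 row [ 0.004  0.002 -0.242] [-0.0003 -0.0008  0.0001]
```

```bash
python3 -m handwheel '[0.01,0.007,-0.22,0,0,0,0,0,-0.22,0,0,0,0,0,-0.22,0,0,0,0,0,-0.18,0,0,0,0,0,-0.13,0,0,0]' >/dev/null
python3 -m handwheel '[0,0,0,0,0,0,0,0,0,0,0,0]' >/dev/null
python3 -c "
from h import *
st()"
python3 -m handwheel '[0,0,0,0,0,0,0,0,0,0,0,0,0,0,0,0,0,0,0,0,0,0,0,0,0,0,0,0,0,0]' 0.9 >/dev/null
python3 -m handwheel '[0,0,0.1,0,0,0,0,0,0.25,0,0,0,0,0,0.25,0,0,0,0,0,0.25,0,0,0,0,0,0.15,0,0,0]' >/dev/null
python3 -m handwheel '[0,0,0,0,0,0,0,0,0,0,0,0]' 1 >/dev/null
python3 -c "
from h import *
im,d=shot('top'); P=points('top',d); boxes(P,im)
go(417.4,-290,240,-25)"
```

```text
t 18.67 tcp mm [ 612.8 -142.2   89.6] psi -3.4 toolz [-0.004  0.002 -1.   ] q [-0.39  0.36  1.8   0.    0.99 -0.33] F [-0.4 -0.3 -0.8] open 0.727 ff 69.2
box? [370. 219.] [ 417.6 -290.2] [39.8 63.9] long axis deg 154.5 207
box? [134. 256.] [315.2 429. ] [87.7 86.6] long axis deg 77.0 447
t 19.72 tcp mm [ 614.5 -144.   241.9] psi -3.5 toolz [ 0.001 -0.    -1.   ] q [-0.39  0.2   1.7   0.    1.24 -0.33] F [-0.  -0.7 -0.6] open 0.999 ff 0.0
total [-1.314 -0.973 -0.013] [ 0.     0.    -0.239] n 7 row [-0.188 -0.139 -0.002] [ 0.      0.     -0.0341]
```

```bash
python3 -m handwheel '[-0.164,-0.122,0,0,0,-0.03,-0.164,-0.122,0,0,0,-0.03,-0.164,-0.122,0,0,0,-0.03,-0.164,-0.122,0,0,0,-0.03,-0.164,-0.122,0,0,0,-0.03]' >/dev/null
python3 -m handwheel '[-0.164,-0.122,0,0,0,-0.03,-0.164,-0.122,0,0,0,-0.03,-0.164,-0.122,0,0,0,-0.03,0,0,0,0,0,0]' >/dev/null
python3 -m handwheel '[0,0,-0.1,0,0,0,0,0,-0.2,0,0,0,0,0,-0.2,0,0,0,0,0,-0.2,0,0,0,0,0,-0.1,0,0,0]' >/dev/null
python3 -m handwheel '[0,0,0,0,0,0]' >/dev/null
python3 -c "
from h import *
go(417.4,-290,36,-25)
im,d=shot('top'); P=points('top',d); boxes(P,im)
Z=P[...,2]; m=(Z>.078)&(Z<.094)&box(290,135,355,175)&(im.min(-1)>80); 
n,l,s,c=cv2.connectedComponentsWithStats(m.astype(np.uint8))
for i in range(1,n):
  if s[i,4]>60: print('in carton',yaw(P,l==i))
cv2.imwrite('pics/t3.png',cv2.resize(im[110:250,270:400],(743,600)[::1]))"
```

```text
t 20.97 tcp mm [ 414.7 -286.8  115.1] psi -25.1 toolz [-0.009  0.01  -1.   ] q [-0.81  0.08  2.09  0.    0.99 -0.37] F [-1.2  0.3 -0.4] open 0.999 ff 0.0
total [ 0.018 -0.022 -0.527] [-0.006 -0.006  0.001] n 3 row [ 0.006 -0.007 -0.176] [-0.002  -0.0019  0.0004]
box? [134. 256.] [315.7 428. ] [88.5 84.7] long axis deg 49.5 466
in carton (array([627.6, -80.3]), array([36.8, 46.4]), 'long axis deg', 178.5, 181)
in carton (array([ 622.7, -142.4]), array([40.2, 42.6]), 'long axis deg', 178.7, 189)
```

View pics/t3.png

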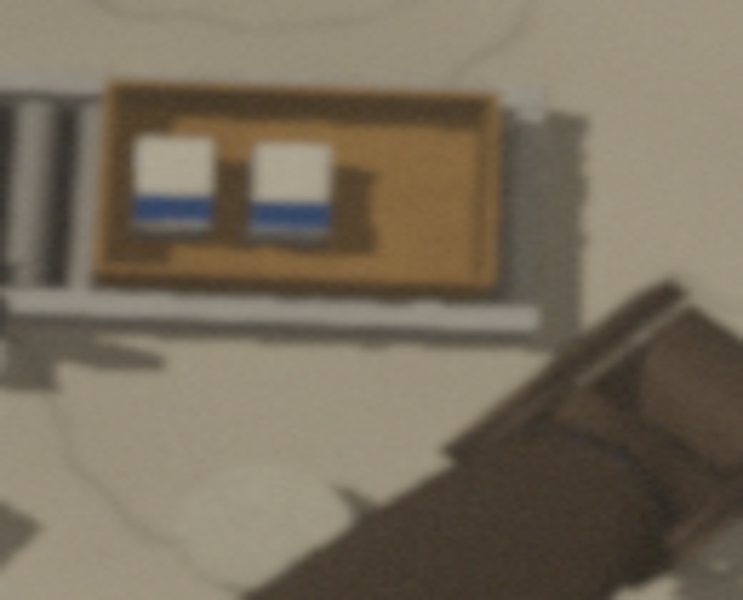

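Two boxes lie flat in the carton, at about (175,185) and (290,190) in the crop, with room left on the right. I'll check that the third hasn't moved, using the scene view, then grip.

```bash
python3 -c "
from h import *
shot('scene','s4.png')
def b(f):
    im=cv2.imread('pics/'+f)[255:310,140:200].astype(int); m=(im[...,0]>im[...,2]+40); v,u=np.nonzero(m); return m.sum(),u.mean()+140,v.mean()+255
for f in('scene0.png','s3.png','s4.png'): print(f,b(f))"
```

```text
scene0.png (np.int64(113), np.float64(167.58407079646017), np.float64(278.21238938053096))
s3.png (np.int64(114), np.float64(167.59649122807016), np.float64(278.35087719298247))
s4.png (np.int64(115), np.float64(167.55652173913043), np.float64(278.4956521739131))
```

```bash
python3 -m handwheel '[0.01,-0.015,-0.15,0,0,0,0,0,-0.15,0,0,0,0,0,-0.15,0,0,0,0,0,-0.07,0,0,0,0,0,-0.02,0,0,0]' >/dev/null
python3 -m handwheel '[0,0,0,0,0,0]' >/dev/null
python3 -c "
from h import *
st()"
python3 -m handwheel '[0,0,0,0,0,0,0,0,0,0,0,0,0,0,0,0,0,0,0,0,0,0,0,0,0,0,0,0,0,0]' 0.5 60 >/dev/null
python3 -m handwheel '[0,0,0,0,0,0,0,0,0,0,0,0,0,0,0,0,0,0,0,0,0,0,0,0,0,0,0,0,0,0]' >/dev/null
python3 -c "
from h import *
st()"
python3 -m handwheel '[0,0,0.15,0,0,0,0,0,0.2,0,0,0,0,0,0.25,0,0,0,0,0,0.25,0,0,0,0,0,0.25,0,0,0]' >/dev/null
python3 -m handwheel '[0,0,0.2,0,0,0,0,0,0,0,0,0,0,0,0,0,0,0]' >/dev/null
python3 -c "
from h import *
go(611,-203,220,-3.6)"
```

```text
t 21.57 tcp mm [ 419.6 -292.8   40.9] psi -25.1 toolz [ 0.  0. -1.] q [-0.81  0.21  2.1   0.    0.83 -0.37] F [-0.1 -0.3  0.2] open 0.996 ff 0.0
t 22.40 tcp mm [ 420.6 -294.    42.8] psi -25.1 toolz [ 0.003 -0.003 -1.   ] q [-0.81  0.21  2.1  -0.    0.83 -0.37] F [ 0.9 -0.1  5.9] open 0.733 ff 68.0
t 23.07 tcp mm [ 420.  -293.4  238.2] psi -25.1 toolz [ 0.004 -0.004 -1.   ] q [-0.81 -0.07  1.99  0.    1.22 -0.37] F [-0.5  0.4 -1.7] open 0.733 ff 67.3
total [ 1.273  0.602 -0.122] [0.002 0.003 0.239] n 6 row [ 0.212  0.1   -0.02 ] [0.0003 0.0005 0.0399]
```

```bash
python3 -m handwheel '[0.182,0.086,0,0,0,0.034,0.182,0.086,0,0,0,0.034,0.182,0.086,0,0,0,0.034,0.182,0.086,0,0,0,0.034,0.182,0.086,0,0,0,0.034]' >/dev/null
python3 -m handwheel '[0.182,0.086,0,0,0,0.034,0.182,0.086,0,0,0,0.034,0,0,0,0,0,0,0,0,0,0,0,0]' >/dev/null
python3 -c "
from h import *
go(611,-203,87,-3.6)"
python3 -m handwheel '[0,0,-0.2,0,0,0,0,0,-0.2,0,0,0,0,0,0,0,0,0]' >/dev/null
python3 -c "
from h import *
go(611,-203,87,-3.6)"
```

```text
t 23.82 tcp mm [ 610.  -200.9  232.2] psi -3.6 toolz [-0.005  0.002 -1.   ] q [-0.48  0.23  1.68 -0.    1.24 -0.41] F [-0.1  0.6 -1.1] open 0.732 ff 67.2
total [ 0.007 -0.014 -0.968] [-0.001 -0.003  0.   ] n 4 row [ 0.002 -0.003 -0.242] [-0.0004 -0.0008  0.    ]
t 24.07 tcp mm [ 605.  -200.7  166.7] psi -3.8 toolz [-0.014  0.007 -1.   ] q [-0.48  0.29  1.73 -0.    1.14 -0.41] F [-2.2  0.7 -3.6] open 0.733 ff 67.2
total [ 0.04  -0.015 -0.532] [-0.004 -0.009  0.002] n 3 row [ 0.013 -0.005 -0.177] [-0.0015 -0.003   0.0007]
```

```bash
python3 -m handwheel '[0.01,-0.01,-0.17,0,0,0,0.01,0,-0.17,0,0,0,0,0,-0.13,0,0,0,0,0,-0.06,0,0,0,0,0,0,0,0,0]' >/dev/null
python3 -m handwheel '[0,0,0,0,0,0,0,0,0,0,0,0]' >/dev/null
python3 -c "
from h import *
st()"
python3 -m handwheel '[0,0,0,0,0,0,0,0,0,0,0,0,0,0,0,0,0,0,0,0,0,0,0,0,0,0,0,0,0,0]' 0.9 >/dev/null
python3 -m handwheel '[0,0,0.1,0,0,0,0,0,0.25,0,0,0,0,0,0.25,0,0,0,0,0,0.25,0,0,0,0,0,0.15,0,0,0]' >/dev/null
python3 -m handwheel '[0,0,0,0,0,0,0,0,0,0,0,0]' 0.5 >/dev/null
python3 -c "
from h import *
go(530.5,41,240,-3.6)"
```

```text
t 24.65 tcp mm [ 614.2 -204.6   98.2] psi -3.7 toolz [ 0.003 -0.001 -1.   ] q [-0.48  0.38  1.75 -0.    1.01 -0.41] F [ 0.2 -0.4 -0.4] open 0.730 ff 67.3
t 25.65 tcp mm [ 614.3 -204.3  249.8] psi -3.7 toolz [ 0.005 -0.003 -1.   ] q [-0.48  0.22  1.65 -0.    1.26 -0.41] F [ 0.3  0.8 -0.4] open 0.636 ff 0.0
total [-0.559  1.635 -0.065] [0.002 0.003 0.001] n 7 row [-0.08   0.234 -0.009] [0.0002 0.0005 0.0002]
```

```bash
python3 -m handwheel '[-0.07,0.204,0,0,0,0,-0.07,0.204,0,0,0,0,-0.07,0.204,0,0,0,0,-0.07,0.204,0,0,0,0,-0.07,0.204,0,0,0,0]' >/dev/null
python3 -m handwheel '[-0.07,0.204,0,0,0,0,-0.07,0.204,0,0,0,0,-0.07,0.204,0,0,0,0,0,0,0,0,0,0,0,0,0,0,0,0]' >/dev/null
python3 -c "
from h import *
go(530.5,41,140,-3.6)
im,d=shot('top'); P=points('top',d); boxes(P,im)
Z=P[...,2]; m=(Z>.070)&(Z<.094)&box(290,135,355,175)&(im.min(-1)>80); 
n,l,s,c=cv2.connectedComponentsWithStats(m.astype(np.uint8))
for i in range(1,n):
  if s[i,4]>60: print('in carton',yaw(P,l==i),np.percentile(Z[l==i],[5,95]))
m=(Z>.022)&(Z<.06)&box(112,172,153,228)&(im.min(-1)>110); print('pack',yaw(P,m),np.median(Z[m]))
cv2.imwrite('pics/t4.png',cv2.resize(im[110:250,100:380],(800,400)))"
```

```text
t 26.48 tcp mm [527.9  42.3 244.3] psi -3.5 toolz [-0.003  0.    -1.   ] q [-0.11 -0.03  1.94 -0.    1.24 -0.05] F [ 0.4 -0.3 -0.7] open 0.500 ff 0.0
total [ 0.017 -0.009 -0.696] [-0.    -0.002 -0.001] n 3 row [ 0.006 -0.003 -0.232] [-0.     -0.0007 -0.0003]
box? [134. 257.] [315.4 427.7] [85.2 87.2] long axis deg 151.3 441
in carton (array([628.6, -80.4]), array([36.9, 46.9]), 'long axis deg', 178.9, 178) [0.08065847 0.09110566]
in carton (array([ 624.4, -203.1]), array([40.2, 42.6]), 'long axis deg', 178.5, 191) [0.08082108 0.09112185]
in carton (array([ 622.5, -142.5]), array([40.2, 43.3]), 'long axis deg', 178.2, 193) [0.08078741 0.0902739 ]
pack (array([502.4, 448.5]), array([107.1,  46.9]), 'long axis deg', 2.9, 167) 0.03209250969425805
```

View pics/t4.png

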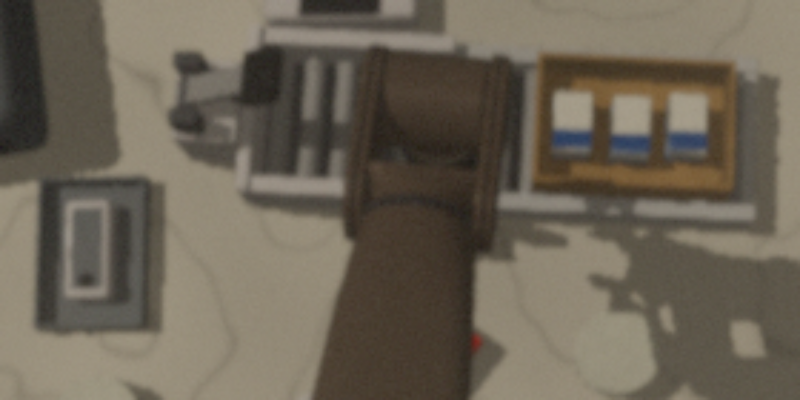

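Three boxes lie flat in the carton at crop (572,125), (630,128) and (688,125), and the pack lies flat in the tray at (88,250). Now the gate.

```bash
python3 -m handwheel '[0.012,-0.01,-0.2,0,0,0,0,0,-0.2,0,0,0,0,0,-0.2,0,0,0,0,0,-0.09,0,0,0,0,0,0,0,0,0]' >/dev/null
python3 -m handwheel '[0,0,0,0,0,0,0,0,0,0,0,0]' >/dev/null
python3 -c "
from h import *
st()"
python3 -m handwheel '[0,0,0,0,0,0,0,0,0,0,0,0,0,0,0,0,0,0,0,0,0,0,0,0,0,0,0,0,0,0]' 0.0 40 >/dev/null
python3 -m handwheel '[0,0,0,0,0,0,0,0,0,0,0,0,0,0,0,0,0,0,0,0,0,0,0,0,0,0,0,0,0,0]' >/dev/null
python3 -c "
from h import *
st()"
```

```text
t 27.12 tcp mm [532.2  38.5 143.7] psi -3.8 toolz [ 0.002 -0.    -1.   ] q [-0.12  0.09  2.01 -0.    1.04 -0.05] F [-1.1 -0.1  0.2] open 0.500 ff 0.0
t 27.95 tcp mm [532.3  39.1 144.4] psi -3.7 toolz [ 0.003 -0.001 -1.   ] q [-0.12  0.09  2.01 -0.    1.04 -0.05] F [-0.1 -1.7  5. ] open 0.182 ff 42.3
```

```bash
python3 -m handwheel '[-0.06,0.0038,0,0,0,0,-0.06,0.0038,0,0,0,0,-0.06,0.0038,0,0,0,0,-0.05,0.0032,0,0,0,0,0,0,0,0,0,0]' >/dev/null
python3 -c "
from h import *
st()"
python3 -m handwheel '[-0.02,0.0013,0,0,0,0,-0.02,0.0013,0,0,0,0,0,0,0,0,0,0,0,0,0,0,0,0]' >/dev/null
python3 -c "
from h import *
st()"
```

```text
t 28.37 tcp mm [496.3  41.6 144.4] psi -3.7 toolz [ 0.002 -0.001 -1.   ] q [-0.12  0.01  2.09 -0.    1.04 -0.06] F [-1.5 -0.8  9.2] open 0.179 ff 42.7
t 28.70 tcp mm [492.9  41.8 144.4] psi -3.7 toolz [ 0.008 -0.    -1.   ] q [-0.12 -0.    2.1   0.    1.03 -0.06] F [ 8.  -0.2  2.1] open 0.181 ff 41.8
```

```bash
python3 -m handwheel '[-0.025,0.0015,0,0,0,0,0,0,0,0,0,0,0,0,0,0,0,0]' >/dev/null
python3 -c "
from h import *
st()"
python3 -m handwheel '[0.02,0,0,0,0,0,0,0,0,0,0,0]' >/dev/null
python3 -m handwheel '[0,0,0,0,0,0,0,0,0,0,0,0,0,0,0,0,0,0,0,0,0,0,0,0]' 0.5 >/dev/null
python3 -m handwheel '[0,0,0.2,0,0,0,0,0,0.25,0,0,0,0,0,0.25,0,0,0,0,0,0,0,0,0]' 0 >/dev/null
python3 -c "
from h import *
# behind carton: local y=-105-18
go(614.6-.0628*127,-145-.998*127,245,-3.6)
im,d=shot('scene'); P=points('scene',d); X,Y,Z=P[...,0],P[...,1],P[...,2]
m=(Z>.150)&(Z<.16)&(abs(X-.49)<.05)&(abs(Y-.04)<.04)&(im.max(-1)<60); print('grip',yaw(P,m),P[m][:,:2].min(0),P[m][:,:2].max(0))"
```

```text
t 28.95 tcp mm [492.8  41.8 144.5] psi -3.8 toolz [ 0.02  -0.001 -1.   ] q [-0.12 -0.01  2.11  0.    1.02 -0.06] F [21.2  0.3 -8.3] open 0.181 ff 45.9
t 29.78 tcp mm [493.5  42.  256.1] psi -3.7 toolz [ 0.014 -0.002 -1.   ] q [-0.12 -0.13  2.01  0.    1.25 -0.06] F [ 0.7 -0.3  1.5] open -0.000 ff 0.0
total [ 0.754 -2.092 -0.074] [0.001 0.009 0.001] n 9 row [ 0.084 -0.232 -0.008] [0.0001 0.001  0.0001]
grip (array([494.3,  41.3]), array([35. , 14.3]), 'long axis deg', 82.3, 58) [0.48678245 0.02313808] [0.50128303 0.05875165]
```

```bash
python3 -m handwheel '[0.0754,-0.209,0,0,0.009,0,0.0754,-0.209,0,0,0,0,0.0754,-0.209,0,0,0,0,0.0754,-0.209,0,0,0,0,0.0754,-0.209,0,0,0,0]' >/dev/null
python3 -m handwheel '[0.0754,-0.209,0,0,0,0,0.0754,-0.209,0,0,0,0,0.0754,-0.209,0,0,0,0,0.0754,-0.209,0,0,0,0,0.0754,-0.209,0,0,0,0]' >/dev/null
python3 -m handwheel '[0,0,0,0,0,0,0,0,0,0,0,0,0,0,0,0,0,0]' >/dev/null
python3 -c "
from h import *
go(606.6,-271.7,84,-3.6)
im,d=shot('top'); P=points('top',d)
print('rim',yaw(P,(P[...,2]>.090)&(P[...,2]<.102)&box(275,118,370,190)))"
```

```text
t 30.92 tcp mm [ 602.2 -270.4  245.7] psi -3.7 toolz [-0.017  0.002 -1.   ] q [-0.57  0.27  1.61 -0.01  1.28 -0.51] F [-0.5 -0.6 -0.4] open -0.001 ff 0.0
total [ 0.029 -0.008 -1.078] [-0.001 -0.011  0.001] n 5 row [ 0.006 -0.002 -0.216] [-0.0003 -0.0022  0.0002]
rim (array([ 615.9, -129.5]), array([180.1, 143.3]), 'long axis deg', 86.2, 339)
```

```bash
python3 -m handwheel '[0.025,-0.01,-0.2,0,-0.01,0,0,0,-0.2,0,0,0,0,0,-0.2,0,0,0,0,0,-0.2,0,0,0,0,0,-0.15,0,0,0]' >/dev/null
python3 -m handwheel '[0,0,-0.12,0,0,0,0,0,0,0,0,0,0,0,0,0,0,0]' >/dev/null
python3 -c "
from h import *
st()"
```

```text
t 31.63 tcp mm [ 605.9 -270.9   86.1] psi -3.6 toolz [-0.001  0.002 -1.   ] q [-0.57  0.43  1.71  0.    1.   -0.51] F [-0.1  0.1 -0.1] open -0.002 ff 0.0
```

```bash
python3 -m handwheel '[0.002,0.03,0,0,0,0,0.002,0.03,0,0,0,0,0.003,0.04,0,0,0,0,0.004,0.06,0,0,0,0,0.005,0.08,0,0,0,0]'
python3 -m handwheel '[0.005,0.08,0,0,0,0,0.005,0.08,0,0,0,0,0.005,0.08,0,0,0,0,0.005,0.08,0,0,0,0,0.005,0.08,0,0,0,0]' >/dev/null
python3 -m handwheel '[0.005,0.08,0,0,0,0,0.005,0.08,0,0,0,0,0.005,0.08,0,0,0,0,0.005,0.08,0,0,0,0,0.005,0.08,0,0,0,0]' >/dev/null
python3 -m handwheel '[0.005,0.08,0,0,0,0,0.005,0.08,0,0,0,0,0.005,0.08,0,0,0,0,0.005,0.08,0,0,0,0,0.005,0.08,0,0,0,0]' >/dev/null
python3 -m handwheel '[0.004,0.07,0,0,0,0,0.003,0.05,0,0,0,0,0.002,0.03,0,0,0,0,0,0,0,0,0,0]'
python3 -c "
from h import *
im,d=shot('top'); P=points('top',d); go(625,22,84,-3.6)
print('rim',yaw(P,(P[...,2]>.090)&(P[...,2]<.102)&box(185,118,340,190)&(P[...,0]>.53)))"
```

```text
time: 32.05
eef_pos: [0.6104, -0.2375, 0.0893]
tcp_rot: [0.73, 0.684, 0.001, 0.003]
contact_force: [1.4, -3.2, 2.5]
opening: 0.0
finger_force: 1.4
time: 33.63
eef_pos: [0.6211, -0.0326, 0.0866]
tcp_rot: [0.729, 0.684, 0.0, -0.001]
contact_force: [-0.6, -0.1, -0.6]
opening: -0.004
finger_force: 0.0
t 33.68 tcp mm [621.1 -33.2  86.5] psi -3.7 toolz [-0.     0.001 -1.   ] q [-0.22  0.35  1.82  0.    0.97 -0.15] F [ 0.2 -0.4 -0.6] open -0.002 ff 0.0
total [ 0.026  0.368 -0.017] [-0.001 -0.     0.001] n 2 row [ 0.013  0.184 -0.008] [-0.0004 -0.0002  0.0004]
rim (array([632.3, 119.3]), array([143.3, 142.2]), 'long axis deg', 85.7, 321)
```

```bash
python3 -m handwheel '[0.004,0.06,0,0,0,0,0.005,0.08,0,0,0,0,0.005,0.08,0,0,0,0,0.004,0.06,0,0,0,0,0.003,0.05,0,0,0,0]' >/dev/null
python3 -m handwheel '[0.002,0.03,0,0,0,0,0,0,0,0,0,0,0,0,0,0,0,0]' >/dev/null
python3 -c "
from h import *
st()"
python3 -m handwheel '[0.002,0.03,0,0,0,0,0.002,0.03,0,0,0,0,0.001,0.02,0,0,0,0,0,0,0,0,0,0]' >/dev/null
python3 -c "
from h import *
st()"
```

```text
t 34.35 tcp mm [625.4  20.4  87.3] psi -3.7 toolz [ 0.002  0.    -1.   ] q [-0.13  0.36  1.81  0.    0.97 -0.07] F [0.7 0.2 0.4] open 0.002 ff 0.0
t 34.68 tcp mm [626.1  32.3  87.3] psi -3.7 toolz [ 0.002  0.001 -1.   ] q [-0.11  0.36  1.81  0.    0.97 -0.05] F [ 0.1 -0.1  0. ] open 0.000 ff 0.0
```

```bash
python3 -m handwheel '[0.002,0.03,0,0,0,0,0.001,0.02,0,0,0,0,0,0,0,0,0,0]' >/dev/null
python3 -c "
from h import *
st()"
python3 -m handwheel '[0.001,0.02,0,0,0,0,0.001,0.02,0,0,0,0,0,0,0,0,0,0]' >/dev/null
python3 -c "
from h import *
st(); shot('scene','s5.png')"
```

```text
t 34.93 tcp mm [627.4  37.2  87.4] psi -3.6 toolz [ 0.004 -0.005 -1.   ] q [-0.1   0.36  1.8  -0.01  0.97 -0.03] F [ 1.2 -8.5 -1.7] open 0.002 ff 3.9
t 35.18 tcp mm [627.6  37.4  87.5] psi -3.5 toolz [ 0.002 -0.016 -1.   ] q [-0.1   0.36  1.8  -0.02  0.97 -0.02] F [ -0.1 -25.1  -0. ] open -0.002 ff 12.3
```

View pics/s5.png

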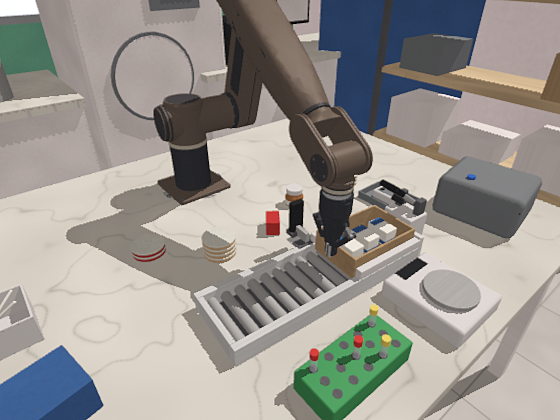

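The carton is home with its boxes at (375,235), showing 25 N against the end wall at the predicted spot. Backing off and going to the gate grip.

```bash
python3 -m handwheel '[0,-0.05,0,0,0,0,-0.002,-0.1,0,0,0,0,0,0,0.2,0,0,0,0,0,0.25,0,0,0,0,0,0.25,0,0,0]' >/dev/null
python3 -m handwheel '[0,0,0.25,0,0,0,0,0,0.1,0,0,0,0,0,0,0,0,0]' 0.5 >/dev/null
python3 -c "
from h import *
go(493.5,42,250,-3.6)"
```

```text
t 35.90 tcp mm [629.1  22.7 251.5] psi -3.7 toolz [ 0.013 -0.    -1.   ] q [-0.13  0.18  1.7   0.    1.25 -0.06] F [0.  0.5 1.3] open 0.421 ff 0.0
total [-0.904  0.129 -0.01 ] [0.    0.008 0.001] n 4 row [-0.226  0.032 -0.002] [0.0001 0.0021 0.0002]
```

```bash
python3 -m handwheel '[-0.18,0.026,0,0,0,0,-0.18,0.026,0,0,0,0,-0.18,0.026,0,0,0,0,-0.18,0.026,0,0,0,0,-0.18,0.026,0,0,0,0]' >/dev/null
python3 -m handwheel '[0,0,0,0,0,0,0,0,-0.15,0,0,0,0,0,-0.2,0,0,0,0,0,-0.2,0,0,0,0,0,0,0,0,0]' >/dev/null
python3 -m handwheel '[0,0,0,0,0,0]' >/dev/null
python3 -c "
from h import *
go(493.5,42,143,-3.6)
im,d=shot('top'); P=points('top',d)
print('rim',yaw(P,(P[...,2]>.090)&(P[...,2]<.102)&box(185,118,340,190)&(P[...,0]>.53)))"
```

```text
t 36.82 tcp mm [489.9  42.5 159.7] psi -3.7 toolz [-0.004  0.001 -1.   ] q [-0.12 -0.02  2.09  0.    1.07 -0.06] F [-0.1  0.3  1.2] open 0.499 ff 0.0
total [ 0.024 -0.003 -0.111] [-0.001 -0.003  0.001] n 1 row [ 0.024 -0.003 -0.111] [-0.0007 -0.0028  0.0011]
rim (array([635.4, 154.5]), array([210.6, 142.1]), 'long axis deg', 85.9, 412)
```

```bash
python3 -m handwheel '[0.024,0,-0.06,0,0,0,0,0,-0.05,0,0,0,0,0,0,0,0,0]' >/dev/null
python3 -m handwheel '[0,0,0,0,0,0,0,0,0,0,0,0,0,0,0,0,0,0,0,0,0,0,0,0,0,0,0,0,0,0]' 0 40 >/dev/null
python3 -m handwheel '[0,0,0,0,0,0,0,0,0,0,0,0,0,0,0,0,0,0]' >/dev/null
python3 -c "
from h import *
st()"
python3 -m handwheel '[0.06,-0.0038,0,0,0,0,0.06,-0.0038,0,0,0,0,0.06,-0.0038,0,0,0,0,0.06,-0.0038,0,0,0,0,0.02,-0.001,0,0,0,0]' >/dev/null
python3 -m handwheel '[0.02,-0.001,0,0,0,0,0,0,0,0,0,0,0,0,0,0,0,0]' >/dev/null
python3 -c "
from h import *
st()"
```

```text
t 37.78 tcp mm [495.2  42.2 146.2] psi -3.7 toolz [ 0.002 -0.    -1.   ] q [-0.12  0.01  2.09  0.    1.04 -0.05] F [-1.2 -0.3  4.7] open 0.184 ff 42.8
t 38.45 tcp mm [533.3  39.6 146.2] psi -3.6 toolz [-0.012 -0.    -1.   ] q [-0.11  0.1   2.   -0.    1.06 -0.05] F [-20.2  -1.7  16.8] open 0.177 ff 45.6
```

The gate is at its shut stop (-20 N). Releasing it and moving above the hold-down pad.

```bash
python3 -m handwheel '[-0.02,0,0,0,0,0,0,0,0,0,0,0]' >/dev/null
python3 -m handwheel '[0,0,0,0,0,0,0,0,0,0,0,0,0,0,0,0,0,0,0,0,0,0,0,0]' 0.5 >/dev/null
python3 -m handwheel '[0,0,0.2,0,0,0,0,0,0.25,0,0,0,0,0,0.25,0,0,0,0,0,0.2,0,0,0,0,0,0,0,0,0]' 0 >/dev/null
python3 -c "
from h import *
go(638,218,280,-3.6)
im,d=shot('scene'); P=points('scene',d); X,Y,Z=P[...,0],P[...,1],P[...,2]
m=(Z>.150)&(Z<.16)&(abs(X-.52)<.05)&(abs(Y-.04)<.04)&(im.max(-1)<60); print('grip',yaw(P,m))
m=(Z>.16)&(Z<.23)&(abs(X-.64)<.05)&(Y>.18)&(Y<.27)&(im.max(-1)<60);q=P[m];print('pad',m.sum(),q.mean(0),q.min(0),q.max(0))"
```

```text
t 39.37 tcp mm [537.7  39.3 289.1] psi -3.7 toolz [ 0.016 -0.002 -1.   ] q [-0.12 -0.05  1.88  0.    1.3  -0.05] F [ 2.  -0.2  1.5] open -0.001 ff 0.0
total [ 0.669  1.191 -0.06 ] [0.001 0.01  0.001] n 6 row [ 0.111  0.199 -0.01 ] [0.0002 0.0017 0.0002]
grip (array([535.9,  37.5]), array([36.9, 12.9]), 'long axis deg', 86.6, 60)
pad 181 [0.64952836 0.22015364 0.19816405] [0.61551369 0.20550528 0.16002232] [0.67033929 0.26429481 0.2132386 ]
```

```bash
python3 -m handwheel '[0.085,0.15,0,0,0,0,0.085,0.15,0,0,0,0,0.085,0.15,0,0,0,0,0.085,0.15,0,0,0,0,0.085,0.15,0,0,0,0]' >/dev/null
python3 -m handwheel '[0.085,0.15,0,0,0,0,0.085,0.15,0,0,0,0,0.085,0.15,0,0,0,0,0,0,0,0,0,0,0,0,0,0,0,0]' >/dev/null
python3 -m handwheel '[0,0,-0.15,0,0,0,0,0,-0.15,0,0,0,0,0,0,0,0,0]' >/dev/null
python3 -c "
from h import *
go(640,219,200,-3.6)"
```

```text
t 40.50 tcp mm [634.4 218.2 230.4] psi -3.8 toolz [-0.004 -0.002 -1.   ] q [ 0.18  0.29  1.6  -0.    1.25  0.25] F [-0.2  2.9  3.3] open 0.004 ff 2.3
total [ 0.037  0.005 -0.203] [ 0.001 -0.002  0.002] n 1 row [ 0.037  0.005 -0.203] [ 0.001  -0.0025  0.0017]
```

Contact. Pressing slowly.

```bash
python3 -m handwheel '[0.01,0,-0.05,0,0,0,0.01,0,-0.05,0,0,0,0,0,-0.05,0,0,0,0,0,-0.05,0,0,0,0,0,-0.05,0,0,0]'
python3 -m handwheel '[0,0,-0.05,0,0,0,0,0,-0.05,0,0,0,0,0,-0.05,0,0,0,0,0,-0.04,0,0,0,0,0,-0.03,0,0,0]'
python3 -m handwheel '[0,0,0,0,0,0,0,0,0,0,0,0]'
```

```text
time: 40.92
eef_pos: [0.6408, 0.2187, 0.2022]
tcp_rot: [0.73, 0.684, 0.003, 0.003]
contact_force: [0.2, -1.1, 5.8]
opening: -0.004
finger_force: 2.3
time: 41.33
eef_pos: [0.638, 0.2195, 0.1632]
tcp_rot: [0.73, 0.684, -0.001, -0.0]
contact_force: [0.4, 0.1, -1.1]
opening: -0.005
finger_force: 0.0
time: 41.5
eef_pos: [0.6385, 0.2197, 0.1641]
tcp_rot: [0.73, 0.684, -0.0, 0.0]
contact_force: [0.1, 0.0, -0.6]
opening: 0.001
finger_force: 0.0
```

```bash
python3 -m handwheel '[0,0,0.2,0,0,0,0,0,0.25,0,0,0,0,0,0.25,0,0,0,0,0,0,0,0,0]' >/dev/null
python3 -m handwheel '[-0.22,0,0.05,0,0,0,-0.22,0.05,0.05,0,0,0,-0.22,0.05,0.05,0,0,0,-0.22,0.05,0.05,0,0,0,0,0,0,0,0,0]' >/dev/null
python3 -m handwheel '[0,0,0,0,0,0,0,0,0,0,0,0,0,0,0,0,0,0]' >/dev/null
python3 -c "
from h import *
st(); im,d=shot('scene','s6.png'); P=points('scene',d); X,Y,Z=P[...,0],P[...,1],P[...,2]
m=(Z>.150)&(Z<.16)&(abs(X-.52)<.05)&(abs(Y-.04)<.04)&(im.max(-1)<60); print('grip',yaw(P,m))
m=(Z>.11)&(abs(X-.64)<.05)&(Y>.17)&(Y<.25)&(im.max(-1)<60);q=P[m];print('pad',m.sum(),q.mean(0),q.max(0))
im,d=shot('top'); P=points('top',d)
print('rim',yaw(P,(P[...,2]>.090)&(P[...,2]<.102)&box(185,118,340,190)&(P[...,0]>.53)))
Z=P[...,2]; m=(Z>.070)&(Z<.094)&box(185,118,320,190)&(im.min(-1)>80)
n,l,s,c=cv2.connectedComponentsWithStats(m.astype(np.uint8))
for i in range(1,n):
  if s[i,4]>60: print('white',yaw(P,l==i))
m=(Z>.022)&(Z<.06)&box(112,172,153,228)&(im.min(-1)>110); print('pack',yaw(P,m))"
```

```text
t 42.50 tcp mm [507.8 241.9 300. ] psi -3.7 toolz [ 0.002 -0.    -1.   ] q [ 0.26  0.    1.8  -0.    1.33  0.33] F [-0.7  0.   0.1] open -0.002 ff 0.0
grip (array([537.5,  37.6]), array([36.5, 11.9]), 'long axis deg', 85.5, 57)
pad 298 [0.64464697 0.19993365 0.130822  ] [0.66916924 0.24909429 0.13621111]
rim (array([635.3, 157.1]), array([216.3, 142.4]), 'long axis deg', 86.0, 451)
white (array([719.3, 160.5]), array([ 50. , 225.2]), 'long axis deg', 96.1, 326)
white (array([642.9, 111.9]), array([79.9, 50.6]), 'long axis deg', 87.1, 366)
white (array([552.7, 159.4]), array([186.8,  21.9]), 'long axis deg', 87.1, 349)
pack (array([502.2, 450. ]), array([107.4,  43.9]), 'long axis deg', 2.2, 127)
```

View pics/s6.png

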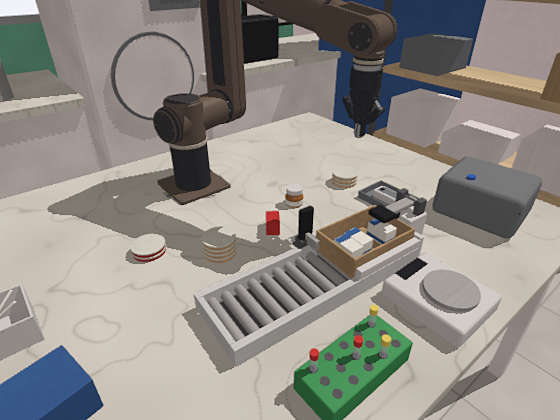

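```bash
python3 -c "
from h import *
z=np.load('last_scene.npz'); im,d=z['im'],z['d']; P=points('scene',d); X,Y,Z=P[...,0],P[...,1],P[...,2]
m=(X>.575)&(X<.69)&(Y>.05)&(Y<.25)&(Z>.078)&(Z<.094)&(im.min(-1)>90)&box(325,205,410,262)
n,l,s,c=cv2.connectedComponentsWithStats(m.astype(np.uint8))
for i in range(1,n):
  if s[i,4]>25: print(c[i].round(),yaw(P,l==i),np.percentile(Z[l==i],[5,50,95]).round(3))
cv2.imwrite('pics/s6c.png',cv2.resize(im[190:280,300:435],(780,520),interpolation=cv2.INTER_CUBIC))"
```

```text
[383. 228.] (array([641. , 215.4]), array([42.8, 64.2]), 'long axis deg', 178.0, 215) [0.079 0.087 0.089]
[354. 242.] (array([637.3, 109. ]), array([84.5, 63.4]), 'long axis deg', 87.1, 460) [0.081 0.087 0.089]
```

View pics/s6c.png

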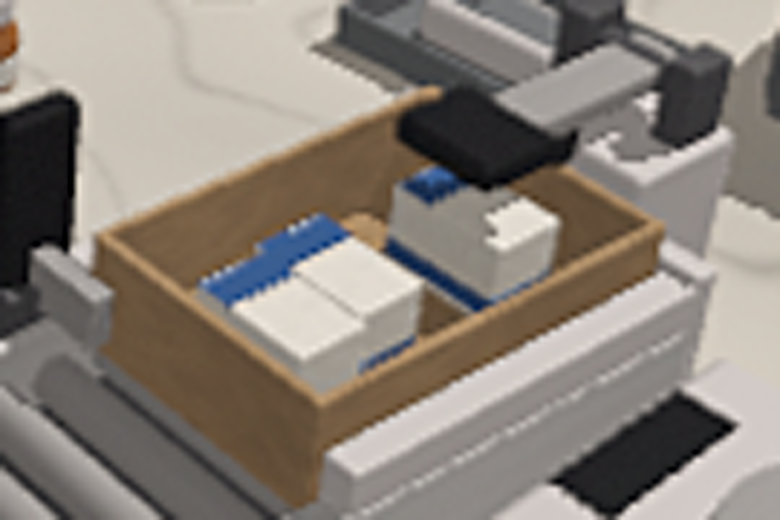

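The crop shows all three boxes flat on the carton floor, with tops at 87 mm. The hold-down is level, the gate tongue sits behind the carton, and the arm is clear.

```bash
python3 -c "
from plant import ctrl
print(ctrl.sign_off())"
```

```text
the job is handed in; nothing more can be done
None
```

I handed the job in at about 43 s robot time: by the last images and contact forces the pack is in the return tray, all three kit boxes lie flat in the carton, the carton is home, the hold-down is snapped down and the gate is shut, but the sign-off returned no verdict.

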